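Scan a sample vial, load it in the photometer and hold the changer in the reading position

TASK

Scan the orange-capped vial where it stands in front of the bench scanner: squeeze the scanner's trigger right in and let it spring back; then lift the vial out of its holder and set it upright, without dropping it, right down in the empty rear well of the photometer's sample changer. Let go of it and pull the changer's sprung rod out by its black knob until the red ring on the rod reaches the front face, which brings the vial onto the green beam marks, and keep it there: finish while still gripping the knob against its spring for the reading. Leave the white-capped blank in its well and everything else on the bench where it is.

Things in the scene. Friction and masses are not known exactly. Their poses are not given: they have to be found in the camera images.
- scanner: bench stand (fixed; origin on the bench, z up) with a barcode scanner clamped on its side. Grey base plate 8 mm thick, x -135 to 20, y -115 to 100 mm. Light grey head 46 x 95 x 64 mm centred at (-70, 40, 70) mm, its window looking to -y at the vial. Dark grey pistol grip sticking out freely to -x: x -93 to -205, y 41 to 69, z 56 to 86 mm, with the orange trigger along its -y side
- trigger_pad (a point): place to press: middle of the outer (-y) face of the orange trigger (46 mm long, 18 mm high), 34 mm along -x from its hinge; at rest at (-134, 21, 70.5) mm in the scanner's frame. Trigger and grip together are 48 mm wide there along y, 40 mm when squeezed right in
- trigger (a joint): angle of the trigger: 0 at rest, grows as it is squeezed towards the grip (+y of the scanner), stop at 0.25 rad; squeezed right in from 0.15 rad. Its spring returns it: about 3 N at rest and 6 N at the stop, pressed at trigger_pad
- scan_spot (a point): centre of the floor of the hole in the black holder block before the scanner window, at (-70, -80, 14) mm in the scanner's frame; hole 18.5 mm wide, 24 mm deep, block 38 x 38 mm with its top 38 mm above the bench. The vial stands here at the start
- vial: the sample: glass vial 16 mm in diameter with a barcode label and an orange cap 18 mm in diameter, 16 mm high; 100 mm tall over all, about 25 g. Origin at the centre of its underside, z along its axis to the cap
- photometer: cream bench photometer (fixed; origin on the bench, z up), 210 mm wide in y, x -120 (front face, towards the robot) to 160 mm, deck 125 mm high. Sample bay: open slot in the deck along y = -35 mm, 48 mm wide, x -113 to 60 mm. Sloping display on the deck at x -10 to 70, y -2 to 98 mm, 40 mm high; lamp housing behind x = 67 mm, 28 mm above the deck
- carriage (a joint): travel in m of the sample changer, a dark block with two wells in the bay: 0 at rest (fully in), grows as its rod is pulled out along the photometer's -x, stop at 0.054. At 0.040 the sample well is on the green beam marks and the middle of the rod's red ring is level with the front face (ring begins to show at 0.037, is all out at 0.043). Spring pulls back: 5 N at rest, 9 N at 0.040
- pull_knob (a point): black knob on the changer's rod, moving with the changer; axes as the photometer's. Origin in the middle of its neck, 92 mm above the bench, at rest 45 mm in front of the front face on the line y = -35 mm. The neck is a round bar along x, 18 mm in diameter, 26 mm long, between a flange 28 mm in diameter at the outer (-x) end and a collar 24 mm in diameter; pinch it from above across y
- sample_well (a point): centre of the floor of the empty sample well (the rear one, +x) of the changer, 75 mm above the bench; round, 20 mm in diameter, 45 mm deep, mouth 120 mm above the bench. Moves with the changer
- blank_well (a point): centre of the floor of the front well, 40 mm towards -x from the sample well, same size, in which the blank stands. Moves with the changer
- beam (a point): point on the light beam, at deck height between the two green marks, at (-40, -35, 125) mm in the photometer's frame
- blank: white-capped unlabelled blank vial, same size as the sample, standing in the front well. Origin at the centre of its underside
- kidney_dish: white enamel kidney dish, about 210 x 100 mm, 38 mm high. A bystander, loose on the bench; origin under its middle
- jar: small green glass jar, 52 mm across, 55 mm high. A bystander, loose on the bench; origin under its middle
- jug: white measuring jug with a side handle, 116 mm across, 180 mm high. A bystander, loose on the bench; origin under its middle
- vial_rack: blue plastic rack, 70 x 170 mm, with four other capped vials, 106 mm high over all. A bystander, loose on the bench; origin under its middle
- reagent: amber reagent bottle, 64 mm across, 130 mm high. A bystander, loose on the bench; origin under its middle
- slide_box: flat green slide box, 90 x 170 x 30 mm. A bystander, loose on the bench; origin under its middle

How it is judged:
By the outcome, as a careful person would: the job done as asked, in the order asked, and still so for the second after the job is handed in, while the arm keeps its last pose, push and grip.
It also fails if it takes over 54 s, if anything falls off the work surface, if the arm or the gripper's body presses on something with over 40 N, if the wrist force passes 120 N, or if a joint passes its speed limit or range.

ROBOT

A 6-joint arm with a two-finger parallel gripper is mounted at the origin on the work surface. World frame = base frame: x ahead of the robot, y to its left, z up, the work surface at z = 0. Lengths are in m, angles in rad, forces in N, time in s.
With the tool pointing down it reaches from about 0.35 to 0.85 m from the base axis. Payload 8.1 kg.
Tool frame: the origin (TCP) lies on the centre line of the jaws, within the pads' length; the fingertips stand robot.tips_ahead ahead of it and the grasp point (between the pads) lies 8 mm behind it (robot.tips_ahead is the distance from the TCP to the fingertips, in m); z points along the fingers, y is the direction in which the jaws open and shut (so a half turn about z gives the same grasp; the last joint's range is limited). The gripper opens to 93 mm and grips with 3 to 60 N. Pads are 15 mm wide; open, the fingers measure 128 mm over their backs; the gripper's body (75 mm by 188 mm) begins 65 mm behind the grasp point.
Start: joints at [-1.242, 0.13, 1.488, -0, 1.523, -0.085], TCP at [0.241, -0.549, 0.23] pointing down, gripper open.
Joint ranges: [-2.96, 2.96], [-0.89, 2.26], [0.02, 2.5], [-1.34, 4.48], [0, 2.73], [-2.66, 2.66]. Speed limits (rad/s): [2.39, 2.39, 2.79, 3.14, 3.14, 3.14].

INTERFACE

Orientations are given as a rotation vector (axis times angle).
In Python, from plant import monitor, eyes, job, robot gives the robot as it stands.
- The arm moves only by the tool servo_tool, never from a script. Its argument "plan" is a list that holds one entry, the list of rows, each a list of 7 numbers: the closure, from -1 (fully open) to 1 (shut), so that 0 is half open, then the shift along the world's x, y, z in mm, then the turn, a rotation vector about the world's x, y, z in rad. In form: [[[hand, dx, dy, dz, ax, ay, az], ...]]. A call has 1 to 12 rows; each row shifts and turns the commanded pose from where the row before left it; what a row does not reach is not made up. A row lasts 1/10 s, in which the tool goes at most 50 mm and 8.59 degrees, less where a joint would pass 70% of its speed; a pose out of reach is approached as far as the arm can. A call with a gripper value outside its range is refused whole. The fingers move at their own pace and stop on an object; "force" is the grip in N (left out, the last holds). Time passes only in rows, so rows that do not move let the fingers close. It gives the time, the measured TCP pose, the force and the opening at its end, in the units of the state.
- monitor.read_state(): the state, without advancing time (a new reading comes with each control period).
- eyes.read_camera(name): name is "scene" or "top" or "wrist"; returns the picture (384x512x3 uint8, red, green, blue); there is no depth.
- eyes.camera_info(name): a dict with "mtx" (3x3 intrinsics, pixels), "D" ([k1, k2, p1, p2, k3] as OpenCV has them; the pictures are not rectified), "R" (3x3) and "t" (3): a world point X has camera coordinates R X + t. Camera axes: x right, y down, z forward; pixel columns grow to the right and rows downward; lengths in m; the calibration is good to about 2 mm. A picture is of the moment at which its call begins: read the wrist's pose just before it. camera_info takes no time and is no camera call; for the wrist camera it gives the pose at the moment of the call.
- job.close_job(): hands the job in, once; it reports no verdict.
The state is a dict: "t": time; "q": joint angles; "dq": joint speeds; "joint_torque": joint torques, N m; "tool_pos": TCP position; "orientation": TCP orientation; "force": force on the tool from outside, world axes, zero at the start; "wrist_torque": the same for the moment, N m; "opening": finger opening in m.
Only numpy, scipy, OpenCV 4.12 (cv2) and the standard library are available. Lean on these libraries where they do the work, as an engineer would, in place of code of your own. Each camera call takes 0.05 s, during which the arm holds its last target. There are 200 camera calls.

## Working session

There is one attempt and no reset: what is moved stays moved. The work goes in short steps, Python scripts to look and compute and a tool call to move; the robot and the scene stay as the last step left them, time stands still between calls to the robot, and variables do not carry over. Pictures are saved under pics/ and viewed, about 8 in all and at most 12, crops included, and the job is handed in when it is done.

Besides the shell and the picture viewer there is one more tool, called after "Call:" as name(argument=value, ...), one argument or row to a line, values as JSON. servo_tool: Moves the arm, as the interface text tells. Its arguments: {"type":"object","properties":{"plan":{"type":"array"},"force":{"type":"number"}},"required":["plan"]}

```bash
mkdir -p pics; ls
python3 - <<'E'
from plant import monitor, eyes, job, robot
import cv2
print(robot.tips_ahead, monitor.read_state())
for n in("scene","top"):
    im=eyes.read_camera(n); cv2.imwrite(f"pics/{n}0.png",im[:,:,::-1])
    c=eyes.camera_info(n); print(n,c)
E
```

```text
pics
0.011 {'t': 0.0, 'q': array([-1.24239817e+00,  1.31159719e-01,  1.48928542e+00, -2.07784144e-06,
        1.52297935e+00, -8.54163020e-02]), 'dq': array([-0.00097176, -0.00024876, -0.0017772 , -0.00011818,  0.00093198,
       -0.0023824 ]), 'joint_torque': array([ 9.19579252e-04, -5.59832418e+01, -4.91760492e+01,  7.65337120e-02,
        3.51876835e-02, -1.43254679e-04]), 'tool_pos': array([ 0.24109642, -0.54883133,  0.22858491]), 'orientation': array([-3.07280612e+00, -6.45016858e-01,  3.51757130e-04]), 'force': array([-0.4469873 , -0.3201726 ,  0.49282585]), 'wrist_torque': array([-0.00185404,  0.04440684,  0.00739739]), 'opening': 0.09325157660995119}
scene {'mtx': array([[390.4831879 ,   0.        , 248.97560497],
       [  0.        , 390.4831879 , 185.90217839],
       [  0.        ,   0.        ,   1.        ]]), 'D': array([0.03575978, 0.        , 0.        , 0.        , 0.        ]), 'R': array([[ 0.47805783,  0.87824311, -0.01223745],
       [ 0.72589816, -0.4028987 , -0.55744461],
       [-0.49450234,  0.25760762, -0.83012394]]), 't': array([-0.28152197, -0.24700718,  1.60111245])}
top {'mtx': array([[428.1645479 ,   0.        , 256.06088302],
       [  0.        , 428.1645479 , 188.82534579],
       [  0.        ,   0.        ,   1.        ]]), 'D': array([-0.04069875,  0.        ,  0.        ,  0.        ,  0.        ]), 'R': array([[-0.01646929, -0.99982053, -0.00936349],
       [-0.99623839,  0.01720566, -0.08492964],
       [ 0.0850755 ,  0.00792953, -0.99634295]]), 't': array([0.07158207, 0.47247724, 1.50153803])}
```

Run:
```python
import cv2
for n in("scene","top"):
    im=cv2.imread(f"pics/{n}0.png"); cv2.imwrite(f"pics/{n}0b.png",cv2.resize(im,(800,600),interpolation=cv2.INTER_CUBIC))
```

```text
(no output)
```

View pics/top0b.png

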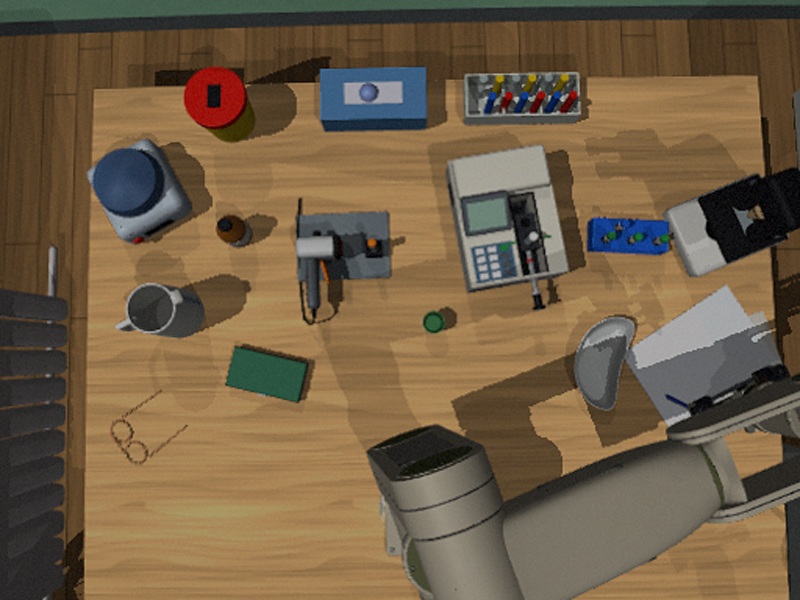

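View pics/scene0b.png

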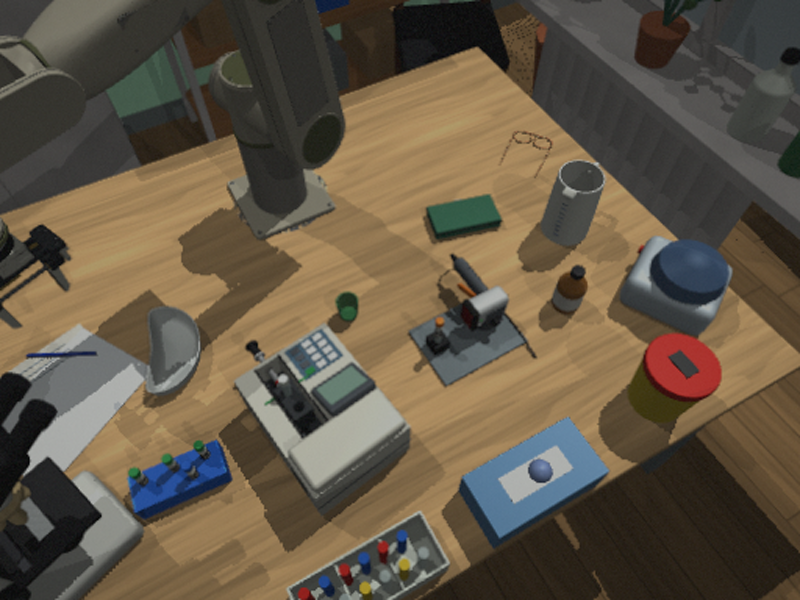

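The top view shows the scanner plate spanning about (299-391, 211-278) on the 800 px picture. The vial's orange cap is near (372,242), and the grip points down the image (world -x). The photometer is yawed slightly, with its blank at (532,238) and the knob at (538,300). The scene view agrees.

```bash
cat > h.py <<'E'
import cv2, numpy as np
from plant import monitor, eyes, job, robot
def ray(c,uv):
    p=cv2.undistortPoints(np.array([[uv]],float),c["mtx"],c["D"])[0,0]
    R=np.array(c["R"]);o=-R.T@np.array(c["t"]); return o,R.T@np.array([p[0],p[1],1.])
def onz(c,uv,z):
    o,d=ray(c,uv); return (o+d*(z-o[2])/d[2])
def tri(rs):
    A=np.zeros((3,3));b=np.zeros(3)
    for o,d in rs:
        d=d/np.linalg.norm(d);P=np.eye(3)-np.outer(d,d);A+=P;b+=P@o
    x=np.linalg.solve(A,b); return x
def proj(c,X):
    return cv2.projectPoints(np.array([X],float).reshape(-1,1,3),cv2.Rodrigues(np.array(c["R"]))[0],np.array(c["t"]),c["mtx"],c["D"])[0][:,0]
def blobs(im,lo,hi,amin=4):  # im RGB
    h=cv2.cvtColor(im,cv2.COLOR_RGB2HSV);m=cv2.inRange(h,np.array(lo),np.array(hi))
    n,l,s,ce=cv2.connectedComponentsWithStats(m)
    return [(int(s[i,4]),ce[i].round(1).tolist(),s[i,:4].tolist()) for i in range(1,n) if s[i,4]>=amin]
E
python3 - <<'E'
from h import *
for n,box in(("top",(185,90,370,205)),("scene",(150,155,345,325))):
    im=cv2.imread(f"pics/{n}0.png")[:,:,::-1]; x0,y0,x1,y1=box
    sub=np.ascontiguousarray(im[y0:y1,x0:x1])
    print(n,"orange",[(a,[c[0]+x0,c[1]+y0],b) for a,c,b in blobs(sub,(5,190,110),(14,255,255))])
    print(n,"green",[(a,[c[0]+x0,c[1]+y0]) for a,c,b in blobs(sub,(50,120,50),(80,255,255))])
c=eyes.camera_info("top")
im=cv2.imread("pics/top0.png")
a=cv2.resize(im[90:190,280:370],(540,600),interpolation=cv2.INTER_CUBIC)
b=cv2.resize(im[125:210,185:255],(247,300),interpolation=cv2.INTER_CUBIC)
s=cv2.imread("pics/scene0.png")
d=cv2.resize(s[155:250,255:340],(255,285),interpolation=cv2.INTER_CUBIC)
o=np.zeros((600,800,3),np.uint8);o[:,:540]=a;o[:300,545:792]=b;o[305:590,545:800]=d
cv2.imwrite("pics/comp1.png",o)
E
```

```text
top orange [(13, [237.5, 154.8], [50, 63, 6, 5]), (20, [207.2, 173.0], [20, 77, 5, 13])]
top green [(23, [322.9, 157.2]), (27, [277.2, 202.4])]
scene orange [(12, [298.8, 185.2], [144, 27, 10, 7])]
scene green [(49, [222.5, 200.4]), (27, [197.7, 237.4])]
```

View pics/comp1.png

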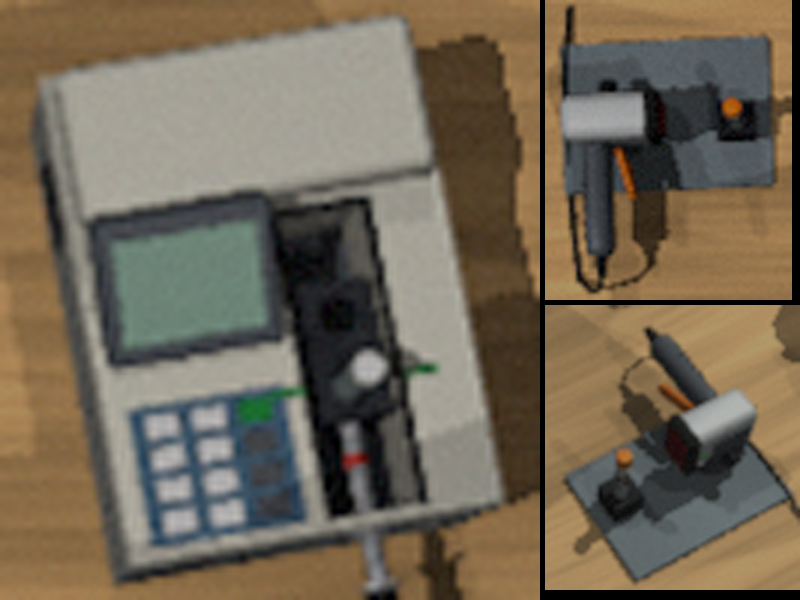

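The composite shows the slot corners in the left panel at (270,208), (367,200), (425,503) and (330,515), and the empty well at (338,313). It also shows the blank cap at (369,368) and the ring at (355,460). In the top-right panel, the plate corners are (567,40), (770,37), (775,185) and (567,190), and the cap is at (732,107).

Run:
```python
from h import *
c=eyes.camera_info("top");s=eyes.camera_info("scene")
A=lambda x,y:(280+x/6-.42,90+y/6-.42)
B=lambda x,y:(185+(x-545)/3.53-.36,125+y/3.53-.36)
P=lambda n,uv,z:print(n,onz(c,uv,z).round(4)) or onz(c,uv,z)[:2]
sl=[P("slot",A(*q),.125) for q in((270,208),(367,200),(425,503),(330,515))]
fm=(sl[2]+sl[3])/2;rm=(sl[0]+sl[1])/2;d=rm-fm
print("slot dir deg",np.degrees(np.arctan2(d[1],d[0])),np.linalg.norm(d),"mid",(fm+rm)/2)
P("well",A(338,313),.12);P("blank",A(369,368),.175);P("ring",A(355,460),.101)
P("deckFR",A(500,502),.125);P("deckFL",A(118,580),.125)
P("knob",(344.3,192),.10)
P("mk1",A(423,370),.125);P("mk2",A(288,393),.125)
pl=[P("plate",B(*q),.008) for q in((567,40),(770,37),(775,185),(567,190))]
print("center",np.mean(pl,0),[np.degrees(np.arctan2(*(a-b)[::-1])) for a,b in((pl[0],pl[3]),(pl[1],pl[2]),(pl[0],pl[1]),(pl[3],pl[2]))])
P("cap",B(732,107),.112)
h=cv2.cvtColor(cv2.imread("pics/top0.png"),cv2.COLOR_BGR2HSV)
print("cap tri",tri([ray(c,(237.5,154.8)),ray(s,(300,185.0+15*0))]))
P("trig",(207.2,173.0),.075)
```

```text
slot [ 0.6781 -0.1706  0.125 ]
slot [ 0.6818 -0.2251  0.125 ]
slot [ 0.5106 -0.2513  0.125 ]
slot [ 0.5048 -0.1984  0.125 ]
slot dir deg 8.910925599023303 0.17429410811283153 mid [ 0.5938249  -0.21133668]
well [ 0.6189 -0.2075  0.12  ]
blank [ 0.5781 -0.2131  0.175 ]
ring [ 0.5385 -0.2178  0.101 ]
deckFR [ 0.5105 -0.2929  0.125 ]
deckFL [ 0.4708 -0.0803  0.125 ]
knob [ 0.451  -0.2338  0.1   ]
mk1 [ 0.585  -0.2528  0.125 ]
mk2 [ 0.5734 -0.1773  0.125 ]
plate [0.6715 0.2973 0.008 ]
plate [0.6705 0.0883 0.008 ]
plate [0.5175 0.0855 0.008 ]
plate [0.5162 0.2977 0.008 ]
center [0.59392233 0.1922238 ] [np.float64(-0.14853966342229447), np.float64(1.056031857789743), np.float64(89.75105421899472), np.float64(90.3699256057769)]
cap [0.5813 0.1231 0.112 ]
cap tri [0.58162674 0.14567896 0.21071455]
trig [0.5265 0.2305 0.075 ]
```

Call:
servo_tool(
  plan=[
    [[-1, 15, 46, 5, 0, 0, -0.034], [-1, 15, 46, 5, 0, 0, -0.034], [-1, 15, 46, 5, 0, 0, -0.034], [-1, 15, 46, 5, 0, 0, -0.034], [-1, 15, 46, 5, 0, 0, -0.034], [-1, 15, 46, 5, 0, 0, -0.034], [-1, 15, 46, 5, 0, 0, -0.034], [-1, 15, 46, 5, 0, 0, -0.034], [-1, 15, 46, 5, 0, 0, -0.034], [-1, 15, 46, 5, 0, 0, -0.034], [-1, 15, 46, 5, 0, 0, -0.034], [-1, 15, 46, 5, 0, 0, -0.034]],
  ],
  force=15,
)

```text
t: 1.3
tool_pos: [0.4213, 0.0047, 0.2898]
orientation: [3.141, 0.007, 0.001]
force: [1.7, -0.7, -0.1]
opening: 0.0929
```

Call:
servo_tool(
  plan=[
    [[-1, 15, 40, 0, 0, 0, 0], [-1, 15, 40, 0, 0, 0, 0], [-1, 15, 40, 0, 0, 0, 0], [-1, 10, 40, 0, 0, 0, 0], [-1, 0, 0, 0, 0, 0, 0], [-1, 0, 0, 0, 0, 0, 0]],
  ],
)

```text
t: 1.9
tool_pos: [0.4758, 0.1632, 0.2889]
orientation: [3.141, 0.013, -0.003]
force: [0.1, 0.1, -0.4]
opening: 0.0929
```

Run:
```python
from h import *
s=monitor.read_state();print(s["t"],s["tool_pos"],s["orientation"],s["q"],s["force"])
c=eyes.camera_info("wrist");im=eyes.read_camera("wrist")
np.savez("w1.npz",**{k:np.array(v) for k,v in c.items()});cv2.imwrite("pics/w1.png",im[:,:,::-1])
print(c)
print("orange",blobs(im,(5,180,90),(16,255,255),30))
```

```text
1.9 [0.47584351 0.16321074 0.28887034] [ 3.14082077e+00  1.26081985e-02 -2.57171091e-03] [ 2.28728850e-01 -1.49632226e-01  1.65942848e+00 -3.62588308e-04
  1.63355894e+00  1.79147420e+00] [ 0.14050301  0.06136338 -0.35514353]
{'mtx': array([[288.93617081,   0.        , 253.85414959],
       [  0.        , 288.93617081, 191.84559217],
       [  0.        ,   0.        ,   1.        ]]), 'D': array([-0.05604216,  0.        ,  0.        ,  0.        ,  0.        ]), 'R': array([[ 7.83113115e-03, -9.99969311e-01,  2.25754483e-04],
       [-9.65291722e-01, -7.50061937e-03,  2.61066335e-01],
       [-2.61056630e-01, -2.26236364e-03, -9.65320837e-01]]), 't': array([0.15898365, 0.41493694, 0.5721676 ])}
orange [(220, [288.5, 84.0], [281, 76, 16, 17]), (201, [199.1, 133.9], [191, 114, 17, 40])]
```

View pics/w1.png

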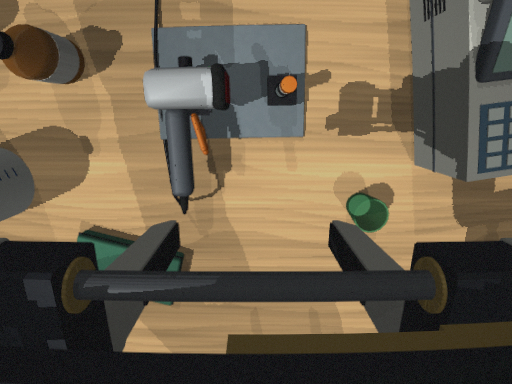

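The wrist view shows the cap at (288,84), the trigger at (191-208, 114-154), and the grip as a vertical bar about 167-193 wide. The plate corners on the right are (306,24) and (305,137).

Run:
```python
from h import *
c=dict(np.load("w1.npz"));P=lambda n,uv,z:print(n,onz(c,uv,z).round(4))
for q in((153,28),(306,24),(305,137)):P("plate",q,.008)
P("cap",(288.5,84),.106);P("capmid",(289,83),.110)
P("trig",(199.1,133.9),.0795);P("trig near end",(206,153),.0795);P("trig hinge end",(193,115),.0795)
im=cv2.imread("pics/w1.png");g=cv2.cvtColor(im,cv2.COLOR_BGR2GRAY)
for r in(150,165,180): print(r,g[r,155:205].tolist())
for r in(150,165,180): P("L",(166,r),.071);P("R",(192,r),.071)
P("tail",(182,197),.071)
```

```text
plate [0.665  0.3041 0.008 ]
plate [0.6707 0.0925 0.008 ]
plate [0.5161 0.0867 0.008 ]
cap [0.5815 0.1251 0.106 ]
capmid [0.5822 0.1251 0.11  ]
trig [0.5243 0.2313 0.0795]
trig near end [0.5005 0.2234 0.0795]
trig hinge end [0.5471 0.2379 0.0795]
150 [138, 138, 139, 138, 141, 138, 139, 139, 140, 93, 57, 25, 26, 66, 80, 88, 92, 106, 109, 104, 100, 95, 91, 85, 83, 77, 75, 67, 67, 59, 56, 46, 38, 33, 28, 29, 58, 107, 132, 131, 134, 132, 130, 132, 132, 126, 119, 120, 113, 92]
165 [155, 156, 155, 157, 155, 156, 155, 155, 156, 155, 156, 148, 87, 68, 49, 81, 84, 94, 104, 100, 65, 104, 98, 92, 84, 83, 79, 77, 73, 67, 63, 57, 53, 41, 35, 34, 28, 58, 105, 128, 127, 128, 128, 128, 126, 127, 127, 127, 125, 130]
180 [139, 139, 140, 139, 141, 141, 138, 140, 137, 137, 137, 137, 138, 136, 106, 37, 69, 84, 96, 103, 104, 96, 107, 101, 98, 91, 86, 84, 78, 73, 68, 63, 61, 56, 47, 39, 32, 30, 51, 102, 126, 127, 128, 127, 129, 126, 129, 127, 128, 125]
L [0.503  0.2767 0.071 ]
R [0.5032 0.2428 0.071 ]
L [0.4834 0.278  0.071 ]
R [0.4835 0.2437 0.071 ]
L [0.4632 0.2794 0.071 ]
R [0.4634 0.2447 0.071 ]
tail [0.4398 0.2593 0.071 ]
```

Call:
servo_tool(
  plan=[
    [[-1, 13, 30, 0, 0, 0, 0], [-1, 13, 30, 0, 0, 0, 0], [-1, 12, 29, 0, 0, 0, 0], [-1, 0, 0, -40, 0, 0, 0], [-1, 0, 0, -40, 0, 0, 0], [-1, 0, 0, -40, 0, 0, 0], [-1, 0, 0, -40, 0, 0, 0], [-1, 0, 0, -38, 0, 0, 0], [-1, 0, 0, -20, 0, 0, 0], [-1, 0, 0, 0, 0, 0, 0], [-1, 0, 0, 0, 0, 0, 0]],
  ],
)

```text
t: 3.05
tool_pos: [0.5146, 0.2505, 0.0723]
orientation: [3.141, 0.007, 0.0]
force: [0.9, 1.1, 1.4]
opening: 0.093
```

Call:
servo_tool(
  plan=[
    [[0, 0, 0, 0, 0, 0, 0], [0, 0, 0, 0, 0, 0, 0], [0.2, 0, 0, 0, 0, 0, 0], [1, 0, 0, 0, 0, 0, 0], [1, 0, 0, 0, 0, 0, 0], [1, 0, 0, 0, 0, 0, 0], [1, 0, 0, 0, 0, 0, 0]],
  ],
  force=15,
)

```text
t: 3.75
tool_pos: [0.5138, 0.2524, 0.0714]
orientation: [-3.14, -0.009, 0.001]
force: [-0.3, 15.6, -7.6]
opening: 0.0418
```

Run:
```python
from h import *
im=eyes.read_camera("scene");s=monitor.read_state();print(s["t"],s["opening"],s["force"],s["wrist_torque"])
w=eyes.read_camera("wrist")
a=cv2.resize(im[130:240,250:350],(400,440));b=cv2.resize(w,(400,300))
o=np.zeros((440,800,3),np.uint8);o[:,:400]=a;o[:300,400:]=b;cv2.imwrite("pics/sq.png",o[:,:,::-1])
```

```text
3.8 0.038610032478223505 [-0.05992543  6.96868925 -4.4740957 ] [ 0.87705807 -0.00962249  0.02428535]
```

View pics/sq.png

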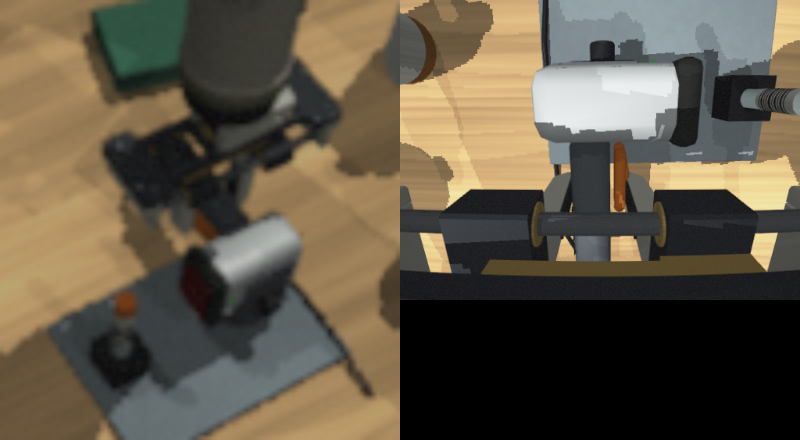

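The wrist panel shows the trigger, at (620,175), lying against the grip between the fingers. With the opening at 38.6 mm it is squeezed right in. I'll hold it briefly, then release.

Call:
servo_tool(
  plan=[
    [[1, 0, 0, 0, 0, 0, 0], [1, 0, 0, 0, 0, 0, 0], [1, 0, 0, 0, 0, 0, 0]],
  ],
)

```text
t: 4.15
tool_pos: [0.5138, 0.2539, 0.0713]
orientation: [-3.138, -0.01, 0.0]
force: [-0.6, 10.3, -3.7]
opening: 0.0392
```

Call:
servo_tool(
  plan=[
    [[-1, 0, 0, 0, 0, 0, 0], [-1, 0, 0, 0, 0, 0, 0], [-1, 0, 0, 0, 0, 0, 0], [-1, 0, 0, 0, 0, 0, 0], [-1, 0, 0, 0, 0, 0, 0], [-1, 0, 0, 40, 0, 0, 0], [-1, 0, 0, 40, 0, 0, 0], [-1, 0, 0, 40, 0, 0, 0], [-1, 0, 0, 30, 0, 0, 0], [-1, 0, 0, 0, 0, 0, 0]],
  ],
)

```text
t: 5.15
tool_pos: [0.5169, 0.2528, 0.2279]
orientation: [-3.138, -0.009, -0.014]
force: [-0.0, 0.2, 0.9]
opening: 0.0931
```

Run:
```python
from h import *
s=monitor.read_state();print(s["t"],s["tool_pos"],s["opening"])
c=eyes.camera_info("wrist");im=eyes.read_camera("wrist")
cv2.imwrite("pics/w2.png",im[:,:,::-1])
bl=blobs(im,(5,160,60),(16,255,255),30);print(bl)
for a,ce,b in bl: print(onz(c,ce,.079),onz(c,ce,.11), onz(c,(b[0]+b[2]/2,b[1]+b[2]/2),.114))
g=onz(c,(0,0),0)
```

```text
5.15 [0.51690446 0.25279123 0.22794521] 0.0930858283709305
[(1351, [72.2, 85.1], [45, 50, 54, 63]), (363, [388.8, 126.6], [377, 118, 24, 19]), (381, [273.4, 176.9], [264, 154, 18, 47])]
[0.62102656 0.44005454 0.079     ] [0.61767701 0.42093884 0.11      ] [0.62426493 0.41779063 0.114     ]
[0.5802871  0.11259487 0.079     ] [0.58108145 0.12678745 0.11      ] [0.5781025  0.12808421 0.114     ]
[0.52580227 0.23199337 0.079     ] [0.53213866 0.23404107 0.11      ] [0.54628711 0.23497572 0.114     ]
```

Call:
servo_tool(
  plan=[
    [[-1, 8, -16, 0, 0, 0, 0.118], [-1, 8, -16, 0, 0, 0, 0.118], [-1, 8, -16, 0, 0, 0, 0.118], [-1, 8, -16, 0, 0, 0, 0.118], [-1, 8, -16, 0, 0, 0, 0.118], [-1, 8, -16, 0, 0, 0, 0.118], [-1, 8, -16, 0, 0, 0, 0.118], [-1, 8, -17, 0, 0, 0, 0.118], [-0.4, 0, 0, 0, 0, 0, 0], [-0.4, 0, 0, 0, 0, 0, 0]],
  ],
)

```text
t: 6.2
tool_pos: [0.5775, 0.1226, 0.22]
orientation: [-2.796, -1.43, 0.004]
force: [-0.3, 0.7, 0.5]
opening: 0.0817
```

Run:
```python
from h import *
s=monitor.read_state();print(s["t"],s["tool_pos"],s["orientation"],s["opening"],s["q"])
print(cv2.Rodrigues(s["orientation"])[0].round(3))
c=eyes.camera_info("wrist");im=eyes.read_camera("wrist")
cv2.imwrite("pics/w3.png",im[:,:,::-1]); print("cam",(-np.array(c["R"]).T@c["t"]).round(3))
for z in(.114,.098,.106): print(z,proj(c,[.5813,.124,z]))
for a,ce,b in blobs(im,(5,160,60),(16,255,255),30): print(a,ce,b,onz(c,ce,.107))
```

```text
6.2 [0.57746744 0.12258596 0.21998512] [-2.79550969 -1.43049872  0.00358491] 0.08168186733987771 [1.22044898e-01 1.11334935e-01 1.52639220e+00 4.70355037e-04
 1.50646874e+00 7.46862256e-01]
[[ 0.585  0.811 -0.003]
 [ 0.811 -0.585  0.   ]
 [-0.001 -0.002 -1.   ]]
cam [0.621 0.18  0.375]
0.114 [[255.65759924 189.99416889]]
0.098 [[255.61984473 185.88237726]]
0.106 [[255.63820154 187.88103032]]
504 [150.5, 129.1] [135, 108, 32, 43] [0.53568664 0.22578279 0.107     ]
289 [254.5, 187.0] [246, 177, 18, 20] [0.58107099 0.12555005 0.107     ]
```

View pics/w3.png

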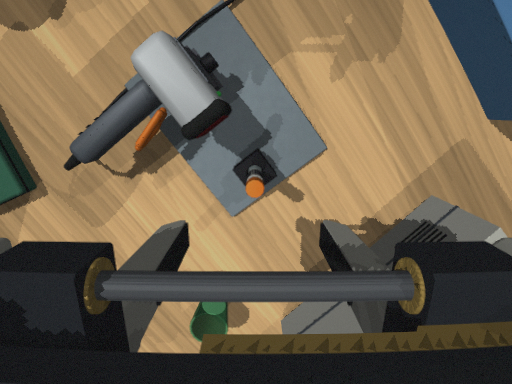

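The cap is centred at (254,187) and casts to (0.581, 0.125). The holder is clear of the fingers. I'll descend and grip the cap.

Call:
servo_tool(
  plan=[
    [[-0.3, 3.5, 2.5, -20, 0, 0, 0], [-0.3, 0, 0, -30, 0, 0, 0], [-0.3, 0, 0, -30, 0, 0, 0], [-0.3, 0, 0, -25, 0, 0, 0], [-0.3, 0, 0, -15, 0, 0, 0], [-0.3, 0, 0, -5, 0, 0, 0], [-0.3, 0, 0, 0, 0, 0, 0], [-0.3, 0, 0, 0, 0, 0, 0]],
  ],
)

```text
t: 7.05
tool_pos: [0.5827, 0.1255, 0.0982]
orientation: [2.793, 1.436, 0.003]
force: [0.0, 1.4, -0.2]
opening: 0.0604
```

Call:
servo_tool(
  plan=[
    [[0.3, 0, 0, 0, 0, 0, 0], [0.5, 0, 0, 0, 0, 0, 0], [0.6, 0, 0, 0, 0, 0, 0], [1, 0, 0, 0, 0, 0, 0], [1, 0, 0, 0, 0, 0, 0], [1, 0, 0, 0, 0, 0, 0], [1, 0, 0, 0, 0, 0, 0], [1, 0, 0, 0, 0, 0, 0]],
  ],
  force=20,
)

```text
t: 7.85
tool_pos: [0.5818, 0.1251, 0.0966]
orientation: [-2.794, -1.437, 0.0]
force: [-0.9, 0.2, -0.2]
opening: 0.0173
```

Call:
servo_tool(
  plan=[
    [[1, 0, 0, 10, 0, 0, 0], [1, 0, 0, 25, 0, 0, 0], [1, 0, 0, 40, 0, 0, 0], [1, 0, 0, 40, 0, 0, 0], [1, 0, 0, 40, 0, 0, 0], [1, 0, 0, 30, 0, 0, 0], [1, 0, 0, 10, 0, 0, 0]],
  ],
)

```text
t: 8.55
tool_pos: [0.5834, 0.1254, 0.2971]
orientation: [2.792, 1.435, 0.011]
force: [0.7, -0.2, -0.6]
opening: 0.0173
```

Call:
servo_tool(
  plan=[
    [[1, -2, -15, 0, 0, 0, 0], [1, -5, -30, 0, 0, 0, 0], [1, -5, -35, 0, 0, 0, 0], [1, -6, -40, 0, 0, 0, 0], [1, -6, -40, 0, 0, 0, 0], [1, -5, -40, 0, 0, 0, 0], [1, -4, -40, 0, 0, 0, 0], [1, -3, -30, 0, 0, 0, 0], [1, 0, -10, 0, 0, 0, 0], [1, 0, 0, 0, 0, 0, 0], [1, 0, 0, 0, 0, 0, 0]],
  ],
)

```text
t: 9.65
tool_pos: [0.5453, -0.1542, 0.2903]
orientation: [-2.792, -1.435, 0.002]
force: [-0.5, 0.8, 0.0]
opening: 0.0173
```

Run:
```python
from h import *
s=monitor.read_state();print(s["t"],s["tool_pos"],s["orientation"],s["opening"],s["force"])
c=eyes.camera_info("wrist");im=eyes.read_camera("wrist")
cv2.imwrite("pics/w4.png",im[:,:,::-1]);np.savez("w4.npz",**{k:np.array(v) for k,v in c.items()})
cv2.imwrite("pics/w4b.png",cv2.resize(im[:,:,::-1],(800,600),interpolation=cv2.INTER_CUBIC))
for p in([.6189,-.2075,.12],[.5781,-.2131,.175],[.451,-.2338,.1]): print(proj(c,p)*1.5625)
p=s["tool_pos"]
for z in(p[2]-.083,p[2]+.017): print("vial bot/top",proj(c,[p[0],p[1],z])*1.5625)
```

```text
9.65 [ 0.54526328 -0.15422802  0.29026164] [-2.79229533e+00 -1.43534875e+00  1.72602767e-03] 0.01733947207551505 [-0.50060427  0.75246821  0.03635257]
[[518.95774292 280.2769564 ]]
[[491.37947682 342.28876531]]
[[360.73609186 411.66341816]]
vial bot/top [[395.39965412 313.61346578]]
vial bot/top [[393.50537712 398.94138092]]
```

View pics/w4b.png

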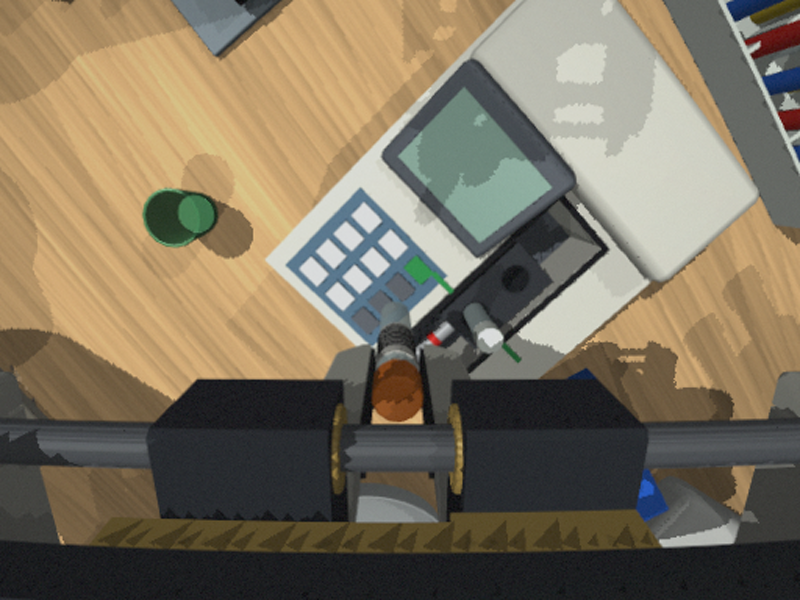

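The empty well is at (515,277) and the blank cap at (490,340), both within 4 px of the prediction. The held vial hangs straight at x≈396, with its cap at (398,388).

Run:
```python
from h import *
c=dict(np.load("w4.npz"));k=1/1.5625
im=cv2.imread("pics/w4.png")
g=cv2.cvtColor(im,cv2.COLOR_BGR2GRAY)
x0,y0=305,155;sub=g[y0:y0+45,x0:x0+45]
m=(sub<26).astype(np.uint8);n,l,s,ce=cv2.connectedComponentsWithStats(m)
for i in range(1,n):
    if s[i,4]>30: print(s[i],ce[i]+[x0,y0],onz(c,ce[i]+[x0,y0],.12).round(4))
P=lambda n,uv,z:print(n,onz(c,(uv[0]*k,uv[1]*k),z).round(4))
P("well",(515,277),.12);P("blank",(490,340),.175);P("rearR",(607,250),.125);P("rearL",(560,195),.125);P("frR",(470,370),.125)
P("mkR",(511,353),.125);P("mkL",(446,284),.125);P("deckFL",(267,259),.125)
P("frontL2",(362,346),.125)
P("vialbot",(396,309),.2902-.083);P("cap",(398,388),.2902+.009)
for a,b,d in blobs(np.ascontiguousarray(im[:,:,::-1]),(3,130,40),(18,255,255),100):
  if 230<b[0]<280: print(a,b,d)
```

```text
[16 16 14 14 71] [326.95774648 176.57746479] [ 0.6157 -0.2012  0.12  ]
well [ 0.6178 -0.2037  0.12  ]
blank [ 0.5782 -0.2113  0.175 ]
rearR [ 0.6825 -0.224   0.125 ]
rearL [ 0.6742 -0.1707  0.125 ]
frR [ 0.5507 -0.2441  0.125 ]
mkR [ 0.5838 -0.2507  0.125 ]
mkL [ 0.5735 -0.1772  0.125 ]
deckFL [ 0.4789 -0.0868  0.125 ]
frontL2 [ 0.4949 -0.1801  0.125 ]
vialbot [ 0.5471 -0.1523  0.2072]
cap [ 0.5466 -0.155   0.2992]
1083 [253.9, 249.9] [238, 230, 33, 40]
```

Call:
servo_tool(
  plan=[
    [[1, 10, -7, 0, 0, 0, 0], [1, 20, -14, 0, 0, 0, 0], [1, 20, -15, 0, 0, 0, 0], [1, 14, -11, 0, 0, 0, 0], [1, 8, -5, 0, 0, 0, 0], [1, 0, 0, -25, 0, 0, 0], [1, 0, 0, -25, 0, 0, 0], [1, 0, 0, -18, 0, 0, 0], [1, 0, 0, -6, 0, 0, 0], [1, 0, 0, 0, 0, 0, 0], [1, 0, 0, 0, 0, 0, 0]],
  ],
)

```text
t: 10.8
tool_pos: [0.6183, -0.2065, 0.219]
orientation: [2.792, 1.437, 0.002]
force: [0.3, 1.0, -0.4]
opening: 0.0178
```

Run:
```python
from h import *
s=monitor.read_state();print(s["t"],s["tool_pos"],s["orientation"],s["opening"],s["force"])
c=eyes.camera_info("wrist");im=eyes.read_camera("wrist");cs=eyes.camera_info("scene");sc=eyes.read_camera("scene");tp=eyes.read_camera("top");ct=eyes.camera_info("top")
for n,i in(("w5",im),("s5",sc),("t5",tp)):cv2.imwrite(f"pics/{n}.png",i[:,:,::-1])
p=s["tool_pos"]
q=proj(c,[.618,-.206,.12])[0].astype(int);r=proj(cs,[.618,-.206,.14])[0].astype(int);print(q,r)
a=cv2.resize(im[max(q[1]-70,0):q[1]+80,q[0]-55:q[0]+55],(440,600),interpolation=cv2.INTER_CUBIC)
b=cv2.resize(sc[r[1]-35:r[1]+35,r[0]-40:r[0]+40],(352,308),interpolation=cv2.INTER_CUBIC)
o=np.zeros((600,800,3),np.uint8);o[:,:440]=a;o[:308,445:797]=b;cv2.imwrite("pics/c5.png",o[:,:,::-1])
```

```text
10.8 [ 0.61833923 -0.20647985  0.21900643] [2.79245205e+00 1.43690586e+00 1.69203325e-03] 0.01776073267932821 [ 0.34708442  0.99951861 -0.38029212]
[252 195] [190 257]
```

View pics/c5.png

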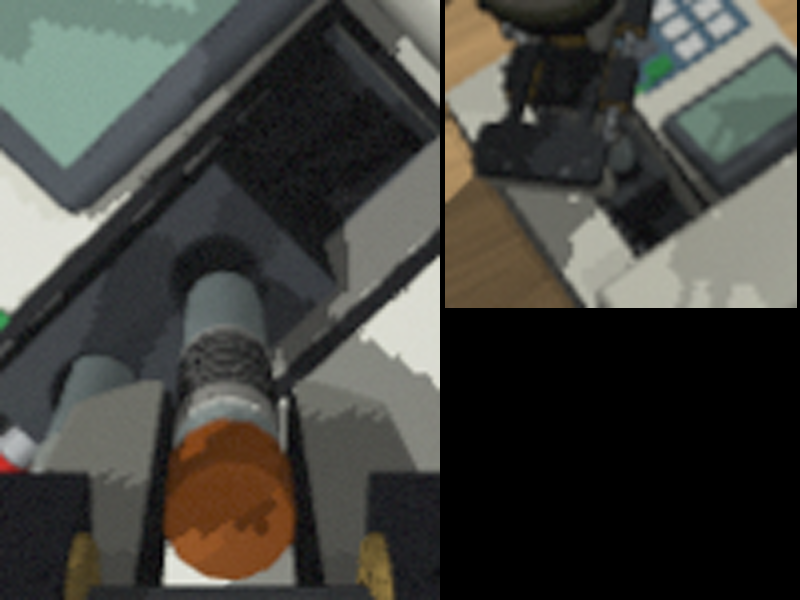

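The left panel shows the well rim centred near (216,276) and the vial's lower end centred near (225,305). I'll turn that into a shift with the calibration, using the two heights.

Run:
```python
from h import *
c=eyes.camera_info("wrist");p=monitor.read_state()["tool_pos"]
N=lambda x,y:(252-55+x/4-.4,125+y/4-.4)
w=onz(c,N(216,276),.12);print("well",w)
zb=p[2]-.083
for n,q in(("left",(188,305)),("right",(263,305)),("far",(226,272))):print(n,onz(c,N(*q),zb))
b=onz(c,N(226,272),zb); R=cv2.Rodrigues(monitor.read_state()["orientation"])[0]
ctr=b-R[:,0]*.008;print("vial bottom centre",ctr,"tcp",p,"need shift",(w-ctr)*1000)
h=np.linalg.inv(R)@(w-ctr)*1000;print("in tool axes",h)
th=np.linspace(0,6.28,9)
for X in (w,[.618,-.206,.12]):
  pts=np.array([[X[0]+.01*np.cos(a),X[1]+.01*np.sin(a),.12] for a in th]);print(((proj(c,pts)-[197,125]+.4)*4).round(0).tolist())
```

```text
well [ 0.61810776 -0.20435886  0.12      ]
left [ 0.61217781 -0.20255972  0.13637992]
right [ 0.62530023 -0.2119546   0.13637992]
far [ 0.62311028 -0.20134094  0.13637992]
vial bottom centre [ 0.61845618 -0.20784781  0.13637528] tcp [ 0.61850841 -0.2070337   0.21937992] need shift [ -0.34842665   3.48894773 -16.37527643]
in tool axes [ 2.62556917 -2.35349967 16.37104949]
[[252.0, 251.0], [223.0, 234.0], [190.0, 241.0], [173.0, 269.0], [181.0, 300.0], [209.0, 317.0], [241.0, 310.0], [259.0, 283.0], [252.0, 251.0]]
[[256.0, 257.0], [227.0, 240.0], [194.0, 247.0], [177.0, 275.0], [184.0, 306.0], [213.0, 323.0], [245.0, 316.0], [263.0, 289.0], [256.0, 257.0]]
```

Call:
servo_tool(
  plan=[
    [[1, -0.3, 3.2, 0, 0, 0, 0], [1, 0, 0, 0, 0, 0, 0], [1, 0, 0, -8, 0, 0, 0], [1, 0, 0, -8, 0, 0, 0], [1, 0, 0, -6, 0, 0, 0], [1, 0, 0, -6, 0, 0, 0], [1, 0, 0, 0, 0, 0, 0]],
  ],
)

```text
t: 11.65
tool_pos: [0.6168, -0.2035, 0.1878]
orientation: [-2.792, -1.436, 0.002]
force: [0.4, -0.4, -1.7]
opening: 0.0172
```

Call:
servo_tool(
  plan=[
    [[1, 0, 0, -7, 0, 0, 0], [1, 0, 0, -7, 0, 0, 0], [1, 0, 0, -6, 0, 0, 0], [1, 0, 0, -4, 0, 0, 0], [1, 0, 0, 0, 0, 0, 0]],
  ],
)

```text
t: 12.15
tool_pos: [0.617, -0.2035, 0.1645]
orientation: [-2.793, -1.436, 0.002]
force: [-0.1, -1.4, -0.2]
opening: 0.0175
```

Call:
servo_tool(
  plan=[
    [[1, 0, 0, -2, 0, 0, 0], [1, 0, 0, -2, 0, 0, 0], [1, 0, 0, 0, 0, 0, 0]],
  ],
)

```text
t: 12.45
tool_pos: [0.6174, -0.2036, 0.1615]
orientation: [-2.794, -1.436, 0.0]
force: [0.5, -0.1, -0.2]
opening: 0.0179
```

Call:
servo_tool(
  plan=[
    [[1, 0, 0, -1.5, 0, 0, 0], [1, 0, 0, -1.5, 0, 0, 0], [1, 0, 0, 0, 0, 0, 0]],
  ],
)

```text
t: 12.75
tool_pos: [0.6173, -0.2036, 0.1583]
orientation: [-2.794, -1.436, 0.0]
force: [0.8, 0.9, -0.7]
opening: 0.0172
```

Call:
servo_tool(
  plan=[
    [[1, 0, 0, -1, 0, 0, 0], [1, 0, 0, -1, 0, 0, 0], [1, 0, 0, 0, 0, 0, 0]],
  ],
)

```text
t: 13.05
tool_pos: [0.6179, -0.2038, 0.1575]
orientation: [2.793, 1.436, 0.001]
force: [-0.6, 0.2, 4.5]
opening: 0.0172
```

The floor was contacted at the expected height, with 4.5 N upward. I'll release, rise, and go above the knob.

Call:
servo_tool(
  plan=[
    [[0.6, 0, 0, 0, 0, 0, 0], [0.35, 0, 0, 0, 0, 0, 0], [0.35, 0, 0, 0, 0, 0, 0], [0.35, 0, 0, 10, 0, 0, 0], [0.35, 0, 0, 25, 0, 0, 0], [0.35, 0, 0, 35, 0, 0, 0], [0.35, 0, 0, 25, 0, 0, 0]],
  ],
)

```text
t: 13.75
tool_pos: [0.6178, -0.2038, 0.2546]
orientation: [2.793, 1.436, 0.002]
force: [-0.8, 0.0, 0.7]
opening: 0.0299
```

Call:
servo_tool(
  plan=[
    [[0.35, -10, -2, 0, 0, 0, -0.099], [0.35, -25, -4, 0, 0, 0, -0.099], [0.35, -27, -4, 0, 0, 0, -0.099], [0.2, -27, -4, 0, 0, 0, -0.099], [0.2, -25, -4, 0, 0, 0, -0.099], [0.0, -23, -4, 0, 0, 0, -0.099], [0.0, -16, -2, 0, 0, 0, -0.099], [0.0, -10, -1, 0, 0, 0, -0.099], [0.0, 0, 0, 0, 0, 0, 0], [0.0, 0, 0, 0, 0, 0, 0]],
  ],
)

```text
t: 14.75
tool_pos: [0.4548, -0.2288, 0.2523]
orientation: [3.131, 0.252, 0.002]
force: [-0.0, -0.2, 0.8]
opening: 0.0467
```

Run:
```python
from h import *
s=monitor.read_state();print(s["t"],s["tool_pos"],s["opening"],s["force"]);print(cv2.Rodrigues(s["orientation"])[0].round(3)[:,1])
c=eyes.camera_info("wrist");im=eyes.read_camera("wrist")
cv2.imwrite("pics/w6.png",im[:,:,::-1]);np.savez("w6.npz",**{k:np.array(v) for k,v in c.items()})
cv2.imwrite("pics/w6b.png",cv2.resize(im[:300,:,::-1],(800,469),interpolation=cv2.INTER_CUBIC))
print(proj(c,[.455,-.2295,.092])*1.5625)
```

```text
14.75 [ 0.4548182  -0.22877964  0.25234925] 0.046716018508108054 [-0.02278029 -0.22448205  0.78195394]
[ 0.16  -0.987  0.001]
[[396.90892114 283.31599816]]
```

View pics/w6b.png

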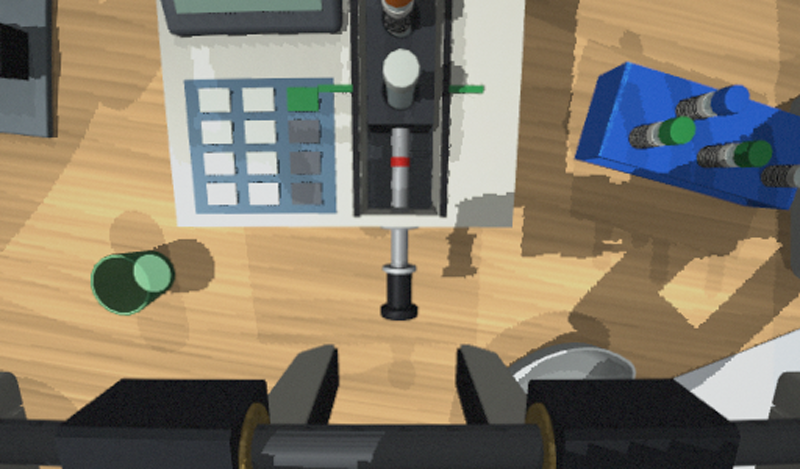

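The orange vial stands in the rear well at (398,8). The knob's collar is at (399,268), its flange at (399,310), and the neck centre at about (399,289). The jaws straddle it.

Run:
```python
from h import *
c=dict(np.load("w6.npz"));k=1/1.5625
P=lambda n,uv,z:print(n,onz(c,(uv[0]*k,uv[1]*k),z).round(4))
P("collar top",(399,267),.103);P("flange top",(399,306),.104);P("neck",(399,289),.101);P("neck",(399,289),.092);P("rod",(399,235),.096);P("ring",(400,161),.096)
P("faceL",(345,227),.125);P("faceR",(455,227),.125)
P("blank",(401,65),.175)
```

```text
collar top [ 0.469  -0.2287  0.103 ]
flange top [ 0.4419 -0.2331  0.104 ]
neck [ 0.4532 -0.2313  0.101 ]
neck [ 0.4511 -0.2317  0.092 ]
rod [ 0.4898 -0.2253  0.096 ]
ring [ 0.5384 -0.2181  0.096 ]
faceL [ 0.4928 -0.1906  0.125 ]
faceR [ 0.5037 -0.2582  0.125 ]
blank [ 0.5791 -0.2114  0.175 ]
```

Call:
servo_tool(
  plan=[
    [[0, 0, -2, -25, 0, 0, 0], [0, 0, 0, -40, 0, 0, 0], [0, 0, 0, -40, 0, 0, 0], [0, 0, 0, -35, 0, 0, 0], [0, 0, 0, -20, 0, 0, 0], [0, 0, 0, -8, 0, 0, 0], [0, 0, 0, 0, 0, 0, 0], [0, 0, 0, 0, 0, 0, 0]],
  ],
)

```text
t: 15.6
tool_pos: [0.4555, -0.2311, 0.085]
orientation: [3.131, 0.249, 0.002]
force: [0.4, -0.5, 0.9]
opening: 0.0463
```

Call:
servo_tool(
  plan=[
    [[0.4, 0, 0, 0, 0, 0, 0], [0.55, 0, 0, 0, 0, 0, 0], [1, 0, 0, 0, 0, 0, 0], [1, 0, 0, 0, 0, 0, 0], [1, 0, 0, 0, 0, 0, 0], [1, 0, 0, 0, 0, 0, 0], [1, 0, 0, 0, 0, 0, 0]],
  ],
  force=35,
)

```text
t: 16.3
tool_pos: [0.4546, -0.2305, 0.084]
orientation: [-3.132, -0.248, -0.0]
force: [-1.3, 3.0, 6.6]
opening: 0.0167
```

Call:
servo_tool(
  plan=[
    [[1, -2, -0.3, 0, 0, 0, 0], [1, -4, -0.6, 0, 0, 0, 0], [1, -5, -0.8, 0, 0, 0, 0], [1, -5, -0.8, 0, 0, 0, 0], [1, -5, -0.8, 0, 0, 0, 0], [1, -5, -0.8, 0, 0, 0, 0], [1, -5, -0.7, 0, 0, 0, 0], [1, -4, -0.6, 0, 0, 0, 0], [1, -3, -0.4, 0, 0, 0, 0], [1, 0, 0, 0, 0, 0, 0], [1, 0, 0, 0, 0, 0, 0]],
  ],
)

```text
t: 17.4
tool_pos: [0.418, -0.2362, 0.0841]
orientation: [3.132, 0.248, 0.006]
force: [6.9, 4.5, 0.1]
opening: 0.017
```

Run:
```python
from h import *
s=monitor.read_state();print(s["t"],s["tool_pos"],s["opening"],s["force"])
c=eyes.camera_info("wrist");im=eyes.read_camera("wrist");sc=eyes.read_camera("scene");t=eyes.read_camera("top");
for n,i in(("w7",im),("s7",sc),("t7",t)):cv2.imwrite(f"pics/{n}.png",i[:,:,::-1])
np.savez("w7.npz",**{k:np.array(v) for k,v in c.items()})
q=proj(c,[.5,-.224,.1])[0].astype(int);print(q)
h=cv2.cvtColor(im,cv2.COLOR_RGB2HSV);m=(((h[...,0]<4)|(h[...,0]>174))&(h[...,1]>150)&(h[...,2]>60)).astype(np.uint8)
n,l,st,ce=cv2.connectedComponentsWithStats(m)
for i in range(1,n):
    if st[i,4]>8: print(st[i],ce[i],onz(c,ce[i],.096).round(4))
print("face", proj(c,[.4983,-.2244,.125]),proj(c,[.4983,-.2244,.096]))
cv2.imwrite("pics/w7b.png",cv2.resize(im[:210,120:400,::-1],(800,600),interpolation=cv2.INTER_CUBIC))
```

```text
17.4 [ 0.41803086 -0.2362414   0.08408577] 0.016950931214582653 [6.87123139 4.47103423 0.14157019]
[254  91]
face [[254.6975451   90.65647458]] [[254.53240377  95.76847555]]
```

View pics/w7b.png

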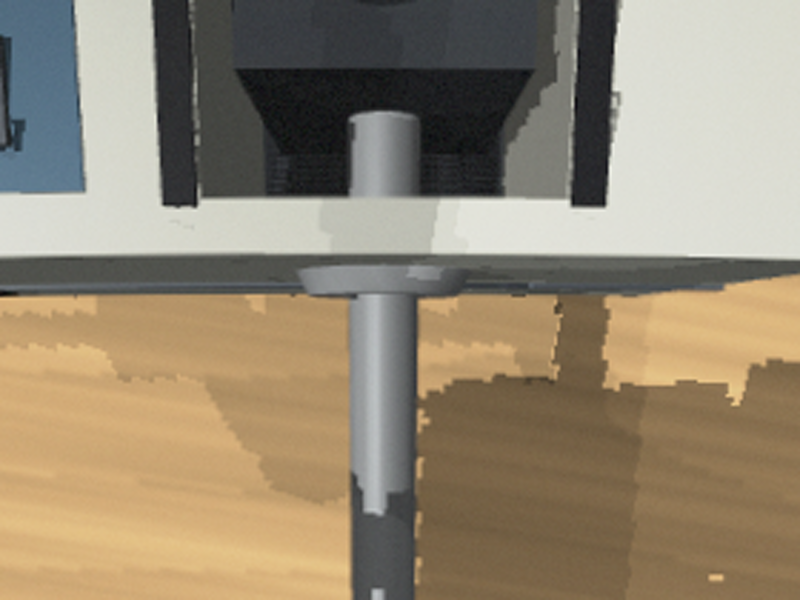

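The ring is still hidden behind the front wall and bushing, and the TCP has travelled about 37 mm. I'll pull a little further and check the red mask.

Call:
servo_tool(
  plan=[
    [[1, -1.5, -0.2, 0, 0, 0, 0], [1, -1.5, -0.2, 0, 0, 0, 0], [1, 0, 0, 0, 0, 0, 0], [1, 0, 0, 0, 0, 0, 0]],
  ],
)

```text
t: 17.95
tool_pos: [0.4152, -0.2367, 0.0841]
orientation: [3.131, 0.248, 0.006]
force: [7.2, 3.9, -0.8]
opening: 0.0172
```

```bash
cat > chk.py <<'E'
from h import *
import sys
s=monitor.read_state();print(s["t"],s["tool_pos"],s["opening"],s["force"])
c=eyes.camera_info("wrist");im=eyes.read_camera("wrist");t=eyes.read_camera("top");sc=eyes.read_camera("scene")
for n,i in(("w","%s"),):cv2.imwrite(f"pics/w{sys.argv[1]}.png",im[:,:,::-1]);cv2.imwrite(f"pics/t{sys.argv[1]}.png",t[:,:,::-1]);cv2.imwrite(f"pics/s{sys.argv[1]}.png",sc[:,:,::-1])
r=im[80:150,235:275].astype(int);m=((r[...,0]>60)&(r[...,0]>1.8*r[...,1])&(r[...,0]>1.8*r[...,2]))
ys,xs=np.nonzero(m);print("red",m.sum(),(ys.min()+80,ys.max()+80,xs.min()+235,xs.max()+235) if m.any() else None)
for y in range(80,112): print(y,im[y,254].tolist(),end=" ")
E
python3 chk.py 8
```

```text
17.95 [ 0.41517867 -0.23668163  0.0841134 ] 0.017154807294922674 [ 7.22041819  3.85664688 -0.84791825]
red 0 None
80 [141, 142, 133] 81 [89, 92, 85] 82 [84, 85, 80] 83 [82, 83, 78] 84 [80, 80, 76] 85 [105, 105, 104] 86 [133, 136, 136] 87 [136, 139, 140] 88 [138, 138, 139] 89 [138, 140, 141] 90 [135, 138, 138] 91 [137, 139, 142] 92 [136, 140, 139] 93 [134, 136, 138] 94 [135, 137, 138] 95 [101, 103, 105] 96 [132, 133, 134] 97 [152, 154, 155] 98 [152, 155, 156] 99 [151, 153, 153] 100 [149, 151, 151] 101 [152, 155, 154] 102 [149, 151, 152] 103 [151, 153, 154] 104 [151, 155, 155] 105 [151, 153, 154] 106 [151, 153, 154] 107 [151, 154, 156] 108 [150, 153, 155] 109 [152, 155, 157] 110 [148, 151, 151] 111 [150, 154, 155]
```

Run:
```python
from h import *
c6=dict(np.load("w6.npz"));c=eyes.camera_info("wrist")
a=cv2.imread("pics/w6.png");b=cv2.imread("pics/w8.png")
g6=a.astype(int).sum(2);g8=b.astype(int).sum(2)
print("w6 col 245/268 rows70-95",g6[70:95,240].tolist(),g6[70:95,270].tolist())
print("w8 cols rows0-50",g8[0:50,225].tolist(),g8[0:50,285].tolist())
d=np.array([.9885,.151,0])
T=lambda uv,cc:onz(cc,uv,.12)@d
print("w6 edge row 80.5:",T((256,80.5),c6),"per row",T((256,81.5),c6)-T((256,80.5),c6))
print("w8 edge row 24:",T((256,24),c),"per row",T((256,25),c)-T((256,24),c))
# caps in top and scene
for n in("top","scene"):
  ci=eyes.camera_info(n);im=cv2.imread(f"pics/{n[0]}8.png")[:,:,::-1];im=np.ascontiguousarray(im)
  for z,X in((.170,[.5785,-.2055-.006,.170]),(.170,[.618,-.2045,.170])):
    print(n,"pred after 40",proj(ci,np.array(X)-.04*d))
  o=blobs(im,(4,130,50),(17,255,255),5);print([(x,y) for x,y,_ in o if (n=="top" and 320<y[0]<360 and 120<y[1]<180) or (n=="scene" and 150<y[0]<240 and 200<y[1]<300)])
  p=proj(ci,[.5785,-.2115,.125])[0].astype(int);cv2.imwrite(f"pics/{n}8c.png",cv2.resize(im[p[1]-40:p[1]+40,p[0]-40:p[0]+40,::-1],(400,400),interpolation=cv2.INTER_CUBIC))
o=np.hstack([cv2.imread("pics/top8c.png"),cv2.imread("pics/scene8c.png")]);cv2.imwrite("pics/c8.png",o)
```

```text
w6 col 245/268 rows70-95 [179, 184, 187, 184, 183, 175, 169, 177, 180, 126, 51, 57, 71, 57, 73, 124, 142, 136, 126, 132, 131, 136, 142, 155, 173] [166, 175, 174, 179, 170, 172, 185, 182, 167, 130, 77, 82, 84, 81, 74, 108, 131, 133, 134, 139, 140, 142, 142, 145, 138]
w8 cols rows0-50 [182, 176, 189, 183, 181, 181, 176, 184, 180, 186, 178, 184, 191, 180, 185, 186, 180, 191, 190, 192, 182, 193, 180, 177, 65, 58, 76, 70, 95, 80, 73, 66, 76, 61, 65, 65, 82, 72, 69, 82, 65, 79, 73, 72, 47, 68, 81, 45, 68, 65] [199, 196, 200, 204, 194, 198, 195, 189, 206, 202, 198, 199, 192, 200, 195, 205, 202, 196, 193, 202, 198, 203, 205, 192, 110, 86, 75, 80, 85, 83, 92, 77, 83, 82, 89, 81, 87, 88, 76, 65, 87, 76, 83, 89, 78, 84, 59, 90, 85, 76]
w6 edge row 80.5: 0.518917098376168 per row -0.0008985164078372243
w8 edge row 24: 0.4804587475338077 per row -0.0003518050505269543
top pred after 40 [[342.58104077 163.16372598]]
top pred after 40 [[339.9912145  151.07751594]]
[(24, [358.8, 125.8]), (33, [340.4, 150.5])]
scene pred after 40 [[174.34302245 233.05589545]]
scene pred after 40 [[181.90726454 242.83404233]]
[(42, [181.5, 242.3])]
```

View pics/c8.png

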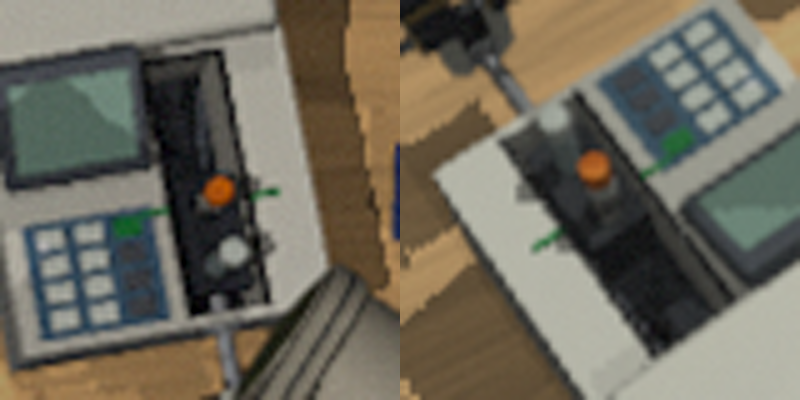

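The orange cap stands between the green marks in both views: (218,190) in the top crop and (595,168) in the scene crop. The blank is still in the front well. The TCP travel (39.9 mm) and the block-edge shift (39.7 mm) agree. One more check compares where the blank's cap was at rest (on the beam) with where the sample's cap is now.

```bash
python3 - <<'E'
from h import *
s=monitor.read_state();print(s["t"],s["tool_pos"],s["opening"],s["force"])
for n in("top","scene"):
  ci=eyes.camera_info(n);p=proj(ci,[.5785,-.2115,.170])[0].round().astype(int)
  a=cv2.imread(f"pics/{n}0.png");b=cv2.imread(f"pics/{n[0]}8.png");now=eyes.read_camera(n)[:,:,::-1]
  f=lambda im:np.ascontiguousarray(im[p[1]-9:p[1]+10,p[0]-9:p[0]+10])
  A,B,N=f(a),f(b),f(now)
  for nm,m in(("blank0",(A.min(2)>135)),("orange8",(B[...,2].astype(int)>B[...,0]*1.9+30)),("orangeNow",(N[...,2].astype(int)>N[...,0]*1.9+30))):
    k,l,st,ce=cv2.connectedComponentsWithStats(m.astype(np.uint8));print(n,nm,[(st[i].tolist(),(ce[i]+p-9).round(2)) for i in range(1,k) if st[i,4]>8])
  X=np.array([.5785,-.2115,.17]);print("px per -10mm pull",proj(ci,X-[.009885,.00151,0])-proj(ci,X))
E
python3 chk.py 9 | head -2
```

```text
18.1 [ 0.41519948 -0.23667729  0.08411896] 0.017185890521881086 [ 8.17951623  3.60586635 -0.34563446]
top blank0 [([15, 0, 4, 7, 21], array([347.86, 144.48])), ([8, 7, 5, 5, 18], array([340.89, 150.72]))]
top orange8 [([7, 6, 6, 6, 30], array([340.5 , 150.67]))]
top orangeNow [([7, 6, 6, 7, 30], array([340.6 , 150.83]))]
px per -10mm pull [[0.57279713 3.01981115]]
scene blank0 [([12, 0, 7, 9, 25], array([188.6 , 237.28])), ([5, 6, 6, 5, 23], array([180.57, 242.09]))]
scene orange8 [([6, 5, 6, 7, 34], array([181.5 , 242.29]))]
scene orangeNow [([6, 5, 6, 7, 34], array([181.5 , 242.29]))]
px per -10mm pull [[-1.83617634 -2.51465878]]
18.2 [ 0.41518788 -0.23669038  0.08410103] 0.017063008707290474 [ 8.19237555  4.10423836 -1.35889052]
red 0 None
```

Call:
servo_tool(
  plan=[
    [[1, -0.4, 0, 0, 0, 0, 0], [1, 0, 0, 0, 0, 0, 0], [1, 0, 0, 0, 0, 0, 0], [1, 0, 0, 0, 0, 0, 0], [1, 0, 0, 0, 0, 0, 0]],
  ],
)

```text
t: 18.85
tool_pos: [0.4149, -0.2367, 0.0841]
orientation: [3.131, 0.248, 0.006]
force: [8.3, 2.6, -1.0]
opening: 0.0171
```

Run:
```python
from h import *
s=monitor.read_state();print(s["t"],s["tool_pos"],s["opening"],s["force"])
b=eyes.read_camera("wrist").astype(int).sum(2);c=eyes.camera_info("wrist")
r=next(i for i in range(60) if b[i,225]<120);print("edge row",r,"travel mm",1000*(.5204-onz(c,(256,r-.5),.12)@np.array([.9885,.151,0])))
job.close_job()
```

```text
18.85 [ 0.41489713 -0.23671437  0.08411467] 0.017147780986103776 [ 8.2754134   2.58521657 -0.95965015]
edge row 24 travel mm 40.03953489129919
the job is handed in; nothing more can be done
```

I scanned the vial, moved it to the photometer's rear well and pulled the changer out to the beam, then handed the job in at about 19 s with the gripper still holding the knob. I couldn't see the red ring to confirm the final position, so it rests on other measurements.

- **Scan:** I squeezed the trigger until the jaws were 38.6 mm apart (40 mm counts as squeezed right in) and let it go. The next camera check showed it back at rest.
- **Vial:** I gripped it by the cap, lifted it out and lowered it into the rear well. It touched the floor at the expected height with 4.5 N. In the later views it stood in the well, with the blank still in the front well.
- **Pull:** The knob is pinched at 35 N, with about 8–9 N of spring force on the tool. The gripper moved about 40 mm and the changer block's edge moved 40.0 mm, for a target of 40 mm.

**Checks that failed or disagreed:**
- **Red ring:** It never showed in the wrist view, probably because the front bushing hides it.
- **Scene camera:** Comparing the sample's cap now with where the blank's cap stood at rest, the top view gave about 40 mm and the scene view about 1–2 mm less. I pulled a further 0.4 mm to allow for this.

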